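# Hold the bore probe centred in the open guide sleeve

## Robot

A 6-joint arm with a two-finger parallel gripper is mounted at the origin on the work surface. World frame = base frame: x ahead of the robot, y to its left, z up, the work surface at z = 0. Lengths are in m, angles in rad, forces in N, time in s.
With the tool pointing down it reaches from about 0.325 to 0.925 m from the base axis. Payload 3.1 kg.
Tool frame: the origin (TCP) lies on the centre line of the jaws, within the pads' length; the fingertips stand 25 mm ahead of it and the grasp point (between the pads) lies 6 mm ahead of it (arm.finger_overhang is the distance from the TCP to the fingertips, in m); z points along the fingers, x is the direction in which the jaws open and shut, and the axes are right-handed (so a half turn about z gives the same grasp; the last joint's range is limited). The gripper opens to 85 mm and grips with 20 to 120 N. Pads are 22 mm wide; open, the fingers measure 114 mm over their backs; the gripper's body (76 mm by 85 mm) begins 54 mm behind the grasp point. The pads swing forward as they close: fully open they stand 13 mm farther back than shut.
Start: joints at [1.08, 0.217, 1.613, -0, 1.311, -0.112], TCP at [0.231, 0.581, 0.256] pointing down, gripper open.
Joint ranges: [-2.75, 2.75], [-0.78, 2.1], [0.31, 2.55], [-1.13, 4.27], [0.13, 2.63], [-2.58, 2.58]. Speed limits (rad/s): [2.79, 2.79, 3.14, 3.14, 3.14, 3.14].

## Interface

Orientations are given as a unit quaternion [x, y, z, w].
In Python, from workcell import arm gives the robot as it stands.
- The arm moves only by the shell command python3 -m crank 'ROWS' [FORCE]. ROWS is a JSON object of lists of equal length, an entry for each row: "travel": the shift along the world's x, y, z in mm, a list of three; "angular": the turn, a rotation vector about the world's x, y, z in degrees, a list of three; "grip": the closure in counts, from 0 (fully open) to 255 (shut). A call has 1 to 12 rows; each row is the pose to reach, as a shift and turn from the pose commanded when the call began; what a row does not reach only later rows make up. A row lasts 1/10 s, in which the tool goes at most 50 mm and 8.59 degrees, less where a joint would pass 70% of its speed; a pose out of reach is approached as far as the arm can. A call with a gripper value outside its range is refused whole. The fingers move at their own pace and stop on an object; FORCE is the grip in N (left out, the last holds). Time passes only in rows, so rows that repeat a pose let the fingers close. It gives the time, the measured TCP pose, the force and the opening at its end, in the units of the state.
- arm.read_state(): the state, without advancing time (a new reading comes with each control period).
- arm.camera(name): name is "scene" or "top" or "wrist"; returns the picture (480x640x3 uint8, red, green, blue); there is no depth.
- arm.camera_model(name): a dict with "intrinsics" (3x3 intrinsics, pixels), "extrinsics" (4x4, takes a point from camera to world coordinates). Camera axes: x right, y up, looking along -z (the intrinsics and any distortion apply to the point x, -y, -z); pixel columns grow to the right and rows downward; lengths in m; the calibration is good to about 2 mm. A picture is of the moment at which its call begins: read the wrist's pose just before it. camera_model takes no time and is no camera call; for the wrist camera it gives the pose at the moment of the call.
- arm.job_done(): hands the job in, once; it reports no verdict.
The state is a dict: "time": time; "joint_positions": joint angles; "qd": joint speeds; "joint_torque": joint torques, N m; "tcp_pos": TCP position; "eef_rot": TCP orientation; "force": force on the tool from outside, world axes, zero at the start; "wrist_torque": the same for the moment, N m; "opening": finger opening in m.
Only numpy, scipy, OpenCV 4.12 (cv2) and the standard library are available. Lean on these libraries where they do the work, as an engineer would, in place of code of your own. Each camera call takes 0.05 s, during which the arm holds its last target.

## Task

Lift the bore probe by its square handle out of its rest and lower it upright through the guide sleeve that has no stopper in it, without touching the sleeve, until its tip shows about a centimetre below the sleeve's lower end. Finish still holding it there, still and upright, in the middle of the bore, with the rod's gap to the wall nowhere less than half of what it is when perfectly centred. Leave the stopper where it sits in the other sleeve.

Things in the scene. Friction and masses are not known exactly. Their poses are not given: they have to be found in the camera images.
- probe: the bore probe, loose, 140 g: a straight steel rod 10 mm in diameter and 95 mm long under a black square handle 30 x 30 mm and 60 mm high. The origin is the middle of the rod's tip (its lower end); z runs up along the rod, the handle spans 95 to 155 mm above the origin (a steel stud 16 mm in diameter ends 161 mm above it), and x and y are square to the handle's flat sides. At the start it stands upright in the rest
- probe_shank (a point): the point on the rod's axis 50 mm above its tip; near the sleeve's mouth when the probe is in place
- rest: the probe's rest, fixed: a grey square post 40 x 40 mm on a 90 mm square steel foot, 110 mm high in all, with an upright 16 mm hole from the top down to 10 mm above the bench, in which the rod stands 3 mm loose on each side while the handle's underside lies on the post's top. The origin is the centre of its underside on the bench, z up
- guide_1: one of two identical round aluminium guide sleeves, fixed upright, each in a grey bridge-shaped stand: outer diameter 44 mm, smooth bore 24 mm in diameter right through, 40 mm long. The origin is on the bore's axis at the sleeve's lower end, 60 mm above the bench; the upper mouth is 40 mm above the origin. z up. The stand is a 100 mm square plate whose top is 90 mm above the bench, on two side cheeks, over an 8 mm base plate; below the sleeve is open air 52 mm high
- guide_2: the other guide sleeve, in its own stand, same shape and sizes as guide_1. Which of the two is the stoppered one and which stand is left or right vary
- stopper: a loose white plastic stopper, 48 mm long, 50 g, seated in the mouth of one of the two sleeves: a 20 mm stem reaching 25 mm down into the bore, a 35 mm flange lying on the sleeve and a 22 mm knob whose top is 23 mm above the sleeve's mouth. The origin is the middle of the stem's lower end, z up along its axis
Mind the look-alikes: they are no part of the job. Leave any red look-alike of the probe alone. What is shaped like the rest but purple is not meant.

How it is judged:
By the outcome, as a careful person would: the job done as asked, in the order asked, and still so for the second after the job is handed in, while the arm keeps its last pose, push and grip.
It also fails if it takes over 48 s, if anything falls off the work surface, if the arm or the gripper's body presses on something with over 40 N, if the wrist force passes 120 N, or if a joint passes its speed limit or range.

## Working session

There is one attempt and no reset: what is moved stays moved. The work goes in short steps, Python scripts to look and compute and a shell command to move; the robot and the scene stay as the last step left them, time stands still between calls to the robot, and variables do not carry over. Pictures are saved under pics/ and viewed, and the job is handed in when it is done.

```bash
ls; mkdir -p pics; python3 - <<'E'
from workcell import arm
import cv2
s=arm.read_state();print({k:(v if not hasattr(v,'__len__') else [round(float(x),4) for x in v]) for k,v in s.items()})
for n in("scene","top","wrist"):
    m=arm.camera_model(n);print(n,m)
    cv2.imwrite(f"pics/{n}0.png",arm.camera(n)[:,:,::-1])
E
```

```text
pics
{'time': 0.0, 'joint_positions': [1.0798, 0.2178, 1.6149, -0.0, 1.3113, -0.1122], 'qd': [-0.0002, 0.0003, 0.0006, -0.0034, -0.0007, 0.0021], 'joint_torque': [-0.0003, -39.6844, -30.3857, -0.0002, 0.0096, 0.0], 'tcp_pos': [0.2307, 0.58, 0.2549], 'eef_rot': [0.8276, 0.5614, -0.0011, 0.0006], 'force': [1.3423, -0.4933, 0.1324], 'wrist_torque': [-0.0345, 0.0275, 0.0626], 'opening': 0.0854245159731766}
scene {'intrinsics': array([[593.03300027,   0.        , 319.02498675],
       [  0.        , 593.03300027, 238.83578608],
       [  0.        ,   0.        ,   1.        ]]), 'extrinsics': array([[-0.70772804, -0.58091517,  0.40206789,  0.83875033],
       [ 0.70626506, -0.56755726,  0.42316477,  0.44173322],
       [-0.01762628,  0.58345207,  0.81195627,  0.88700512],
       [ 0.        ,  0.        ,  0.        ,  1.        ]])}
top {'intrinsics': array([[476.38456103,   0.        , 319.88919285],
       [  0.        , 476.38456103, 241.83710034],
       [  0.        ,   0.        ,   1.        ]]), 'extrinsics': array([[ 0.01165654,  0.9912686 , -0.13134189,  0.3239852 ],
       [-0.99981502,  0.00954459, -0.01669793,  0.03024337],
       [-0.01529853,  0.13151224,  0.99119649,  1.06264921],
       [ 0.        ,  0.        ,  0.        ,  1.        ]])}
wrist {'intrinsics': array([[384.01763386,   0.        , 322.54945922],
       [  0.        , 384.01763386, 237.88641064],
       [  0.        ,   0.        ,   1.        ]]), 'extrinsics': array([[ 0.36957258, -0.89643103, -0.24459666,  0.16853363],
       [ 0.92919844,  0.35582257,  0.09990272,  0.60490426],
       [-0.00252289, -0.26420014,  0.96446458,  0.37100839],
       [ 0.        ,  0.        ,  0.        ,  1.        ]])}
```

View pics/scene0.png

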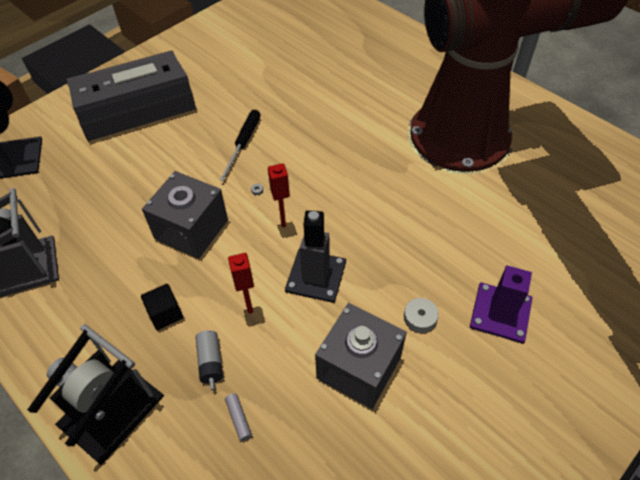

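View pics/top0.png

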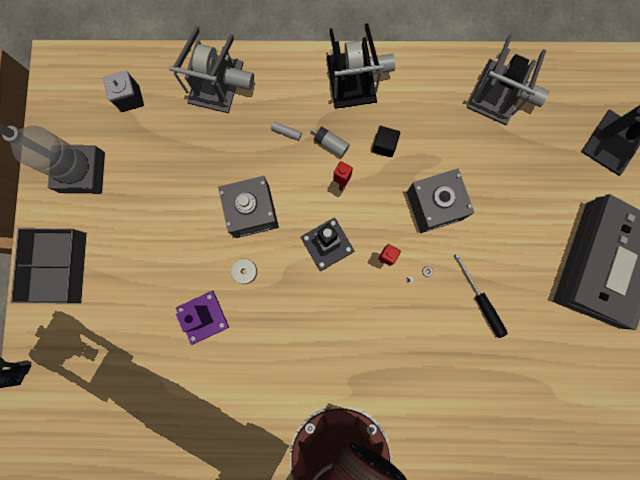

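View pics/wrist0.png

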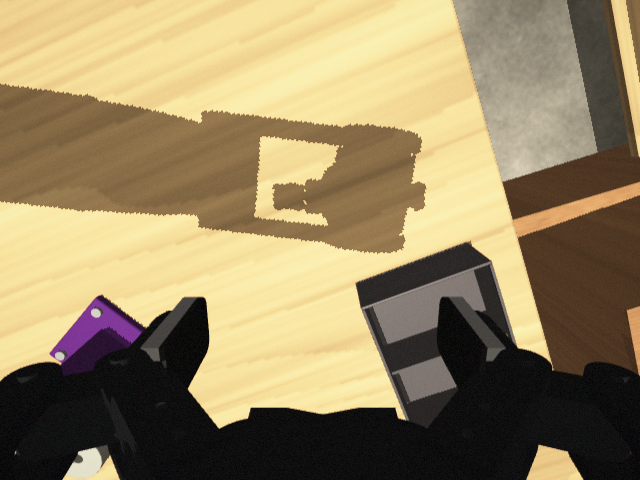

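The candidates in the top view:
- **Black-handled probe** at (327,235), in the grey rest. It fits the description.
- **Red look-alikes** at (342,174) and (390,254). These stay untouched.
- **Purple rest** at (202,318). It isn't the one meant.
- **Guides** at (445,197), with an open bore, and (246,203), with the white stopper. The open one is the target.

I'll confirm these with enlarged crops.

```bash
python3 - <<'E'
import cv2,numpy as np
t=cv2.imread("pics/top0.png");s=cv2.imread("pics/scene0.png")
a=cv2.resize(t[150:280,290:490],(800,520),interpolation=cv2.INTER_CUBIC)
cv2.imwrite("pics/topcrop.png",a)
b=cv2.resize(s[150:310,130:350],(770,560),interpolation=cv2.INTER_CUBIC)
b=np.clip(b.astype(float)*1.8,0,255).astype(np.uint8)
cv2.imwrite("pics/scenecrop.png",b)
E
```

```text
(no output)
```

View pics/topcrop.png

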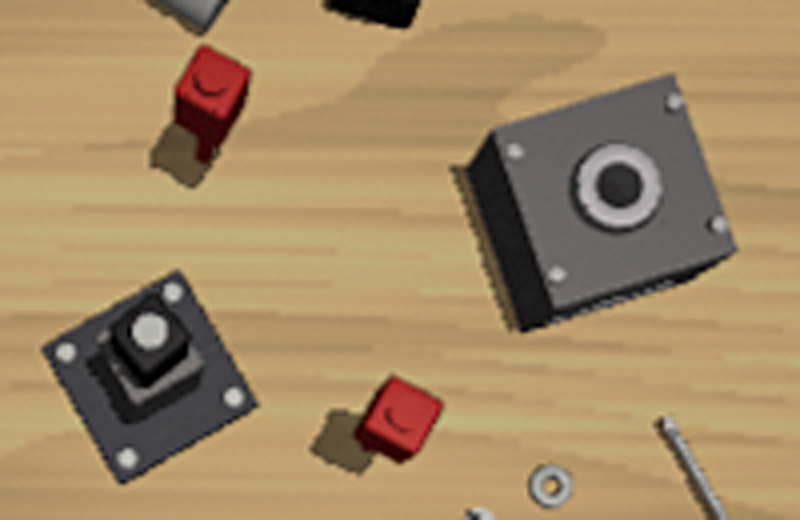

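View pics/scenecrop.png

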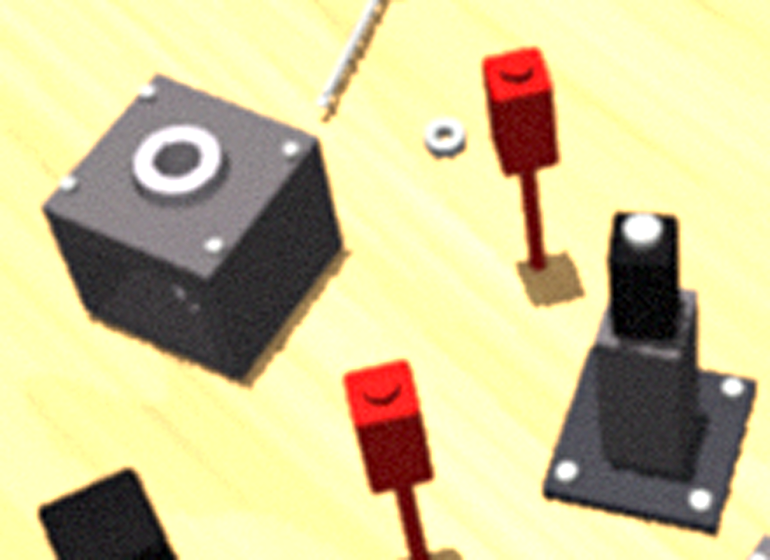

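```bash
cat > h.py <<'E'
import numpy as np,cv2
from workcell import arm
def ray(n,px,M=None):
    m=M or arm.camera_model(n);K=m["intrinsics"];E=m["extrinsics"]
    d=np.linalg.inv(K)@np.array([px[0],px[1],1.]);d=E[:3,:3]@np.array([d[0],-d[1],-d[2]])
    return E[:3,3],d
def onz(n,px,z,M=None):
    o,d=ray(n,px,M);return o+d*(z-o[2])/d[2]
def tri(a,pa,b,pb,Ma=None,Mb=None):
    o1,d1=ray(a,pa,Ma);o2,d2=ray(b,pb,Mb)
    A=np.c_[d1,-d2];t=np.linalg.lstsq(A,o2-o1,rcond=None)[0]
    p,q=o1+t[0]*d1,o2+t[1]*d2;return (p+q)/2,np.linalg.norm(p-q)*1e3
def proj(n,P,M=None):
    m=M or arm.camera_model(n);E=m["extrinsics"];c=E[:3,:3].T@(np.array(P)-E[:3,3]);u=m["intrinsics"]@np.array([c[0],-c[1],-c[2]]);return u[:2]/u[2]
def blobs(img,mask,roi,amin=15):
    x0,y0,x1,y1=roi;m=np.zeros_like(mask);m[y0:y1,x0:x1]=mask[y0:y1,x0:x1]
    c,_=cv2.findContours(m,cv2.RETR_EXTERNAL,cv2.CHAIN_APPROX_NONE)
    return [k for k in c if cv2.contourArea(k)>=amin]
E
python3 - <<'E'
from h import *
R={"top":dict(ring=(425,180,462,215),stud=(318,222,338,242),stop=(228,185,266,220)),
"scene":dict(ring=(160,180,202,212),stud=(300,205,328,225),stop=(340,320,385,360))}
got={}
for n in R:
    im=cv2.imread(f"pics/{n}0.png");g=cv2.cvtColor(im,cv2.COLOR_BGR2GRAY)
    for k,r in R[n].items():
        x0,y0,x1,y1=r;print(n,k,g[y0:y1,x0:x1].min(),g[y0:y1,x0:x1].max())
        th={"ring":130 if n=="top" else 110,"stud":90,"stop":130}[k]
        for c in blobs(im,((g>th)*255).astype(np.uint8),r):
            e=cv2.fitEllipse(c);mo=cv2.moments(c);print('  ',cv2.contourArea(c),np.round(e[0],2),np.round(e[1],1),cv2.boundingRect(c))
            if cv2.contourArea(c)>30: got[n,k]=e[0]
for k,z in(("ring",.1),("stud",.176)):
    print(k,[np.round(onz(n,got[n,k],z)*1e3,1) for n in R],tri("top",got["top",k],"scene",got["scene",k]))
E
```

```text
top ring 26 194
   289.0 [444.44 195.75] [19.1 19.4] (435, 186, 20, 20)
top stud 0 198
   53.0 [327.06 232.15] [8.2 8.5] (323, 228, 9, 9)
top stop 39 204
   287.5 [244.87 202.36] [19.1 19.3] (235, 193, 21, 20)
scene ring 38 179
   340.0 [180.09 194.99] [18.  24.2] (168, 186, 25, 19)
   18.0 [162.   182.31] [4.9 8.4] (160, 180, 7, 8)
scene stud 2 177
   296.0 [313.59 214.69] [24.  28.5] (300, 205, 28, 20)
scene stop 43 207
   558.5 [361.28 339.46] [26.1 27.3] (348, 326, 28, 27)
ring [array([ 549.6, -208.6,  100. ]), array([ 551.4, -207.3,  100. ])] (array([ 0.55034107, -0.20938756,  0.09728946]), np.float64(0.23627319272752684))
stud [array([460. ,  31.9, 176. ]), array([460.5,  33.2, 176. ])] (array([0.45997695, 0.03216818, 0.17461849]), np.float64(0.6949791803955484))
```

The crops confirm it: the black handle with a bright stud stands in the grey rest, and the guide at top (444,196) / scene (180,195) has an empty bore. Next I'll get the yaws and the red ones' positions.

```bash
python3 - <<'E'
from h import *
im=cv2.imread("pics/top0.png").astype(int)
red=((im[:,:,2]>130)&(im[:,:,1]<70)).astype(np.uint8)*255
for c in blobs(im,red,(300,140,420,290),30):
    r=cv2.minAreaRect(c);p=onz("top",r[0],.155)*1e3;print("red",np.round(r[0],1),np.round(r[1],1),np.round(p,0))
# foot from crop corners
cs=[(43,348),(180,270),(258,405),(122,483)]
P=[onz("top",(290+x/4,150+y/4),.008) for x,y in cs]
for a,b in zip(P,P[1:]+P[:1]): d=b-a;print(np.round(np.linalg.norm(d)*1e3,1),np.round(np.degrees(np.arctan2(d[1],d[0]))%90,1))
print(np.mean(P,0))
E
```

```text
red [390.7 253.2] [14.3 14.2] [424. -90. 155.]
red [342.6 169.7] [13.9 13.5] [587.   3. 155.]
88.6 30.5
87.7 30.1
87.2 30.5
87.6 31.0
[0.4589902  0.03057647 0.008     ]
```

```bash
python3 -m crank '{"travel":[[0,-40,25],[10,-85,45],[30,-130,45],[50,-175,45],[70,-220,45],[90,-265,45],[110,-310,45],[130,-355,45],[150,-400,45],[175,-445,45],[200,-490,45],[229,-530,45]],"angular":[[0,0,0],[0,0,-4],[0,0,-8],[0,0,-12],[0,0,-16],[0,0,-20],[0,0,-24],[0,0,-28],[0,0,-32],[0,0,-36],[0,0,-38],[0,0,-38]],"grip":[0,0,0,0,0,0,0,0,0,0,0,0]}'; python3 -m crank '{"travel":[[0,-18,0],[0,-18,0],[0,-18,0]],"angular":[[0,0,0],[0,0,0],[0,0,0]],"grip":[0,0,0]}'
python3 - <<'E'
from h import *
print(arm.read_state()["time"],arm.read_state()["tcp_pos"],arm.camera_model("wrist")["extrinsics"].round(4).tolist())
cv2.imwrite("pics/w1.png",arm.camera("wrist")[:,:,::-1])
E
```

```text
time: 1.35
tcp_pos: [0.4588, 0.0505, 0.3013]
eef_rot: [0.965, 0.261, 0.0, -0.0]
force: [1.0, 0.4, -0.0]
opening: 0.0854
time: 1.65
tcp_pos: [0.4584, 0.0347, 0.3009]
eef_rot: [0.965, 0.261, -0.0, -0.001]
force: [-0.5, 1.0, -0.3]
opening: 0.0855
1.65 [0.4583856  0.03467415 0.30086837] [[0.8639, -0.486, -0.1322, 0.4246], [0.5037, 0.8333, 0.2278, 0.0922], [-0.0006, -0.2634, 0.9647, 0.4169], [0.0, 0.0, 0.0, 1.0]]
```

View pics/w1.png

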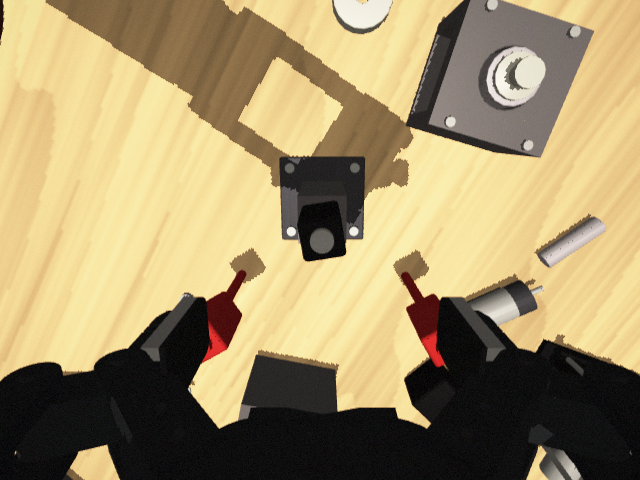

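```bash
python3 - <<'E'
from h import *
im=cv2.imread("pics/w1.png")
c=np.clip(cv2.resize(im[150:270,260:380],(600,600),interpolation=cv2.INTER_CUBIC).astype(float)*3.5,0,255)
cv2.imwrite("pics/w1c.png",c.astype(np.uint8))
E
```

```text
(no output)
```

View pics/w1c.png

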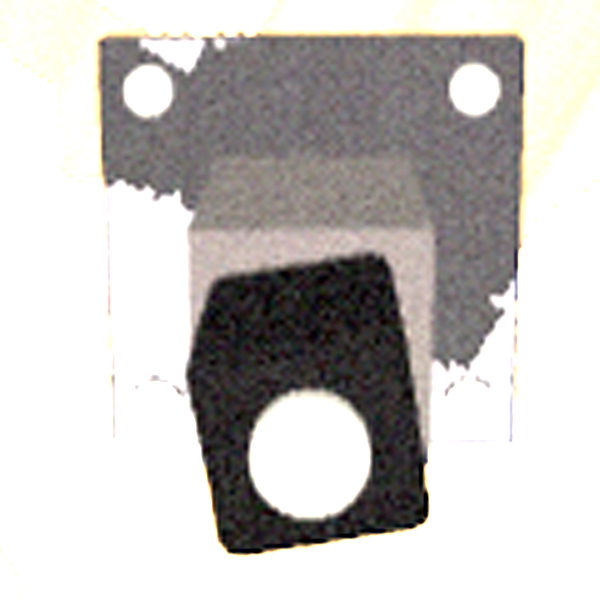

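The handle at (322,235) is turned a few degrees in its rest relative to the post. Next I'll measure its yaw from its edges.

```bash
python3 - <<'E'
from h import *
im=cv2.imread("pics/w1.png");g=cv2.cvtColor(im,cv2.COLOR_BGR2GRAY)
def f(a,b,z):
    A,B=[onz("wrist",(260+x/5,150+y/5),z) for x,y in(a,b)];d=B-A;return round(float(np.degrees(np.arctan2(d[1],d[0]))),1)
# front edge: subpixel darkest->bright crossing per column
pts=[]
for x in range(308,343):
    col=g[246:266,x].astype(float);i=np.argmax(col>60);
    pts.append((x,246+i-1+(60-col[i-1])/(col[i]-col[i-1])))
pts=np.array(pts);k=np.polyfit(pts[:,0],pts[:,1],1);print(k,np.abs(pts[:,1]-np.polyval(k,pts[:,0])).max())
A,B=[onz("wrist",(x,np.polyval(k,x)),.170) for x in(308,342)];d=B-A;print("front yaw",np.degrees(np.arctan2(d[1],d[0])))
# underside far edge at z=.110
pts=[]
for x in range(305,334):
    col=g[198:214,x].astype(float);i=np.argmax(col<30)
    pts.append((x,198+i-1+(col[i-1]-30)/(col[i-1]-col[i])))
pts=np.array(pts);k=np.polyfit(pts[:,0],pts[:,1],1);print(k,np.abs(pts[:,1]-np.polyval(k,pts[:,0])).max())
A,B=[onz("wrist",(x,np.polyval(k,x)),.110) for x in(305,333)];d=B-A;print("back yaw",np.degrees(np.arctan2(d[1],d[0])))
m=((g>60)*255).astype(np.uint8)
for c in blobs(im,m,(306,226,336,256),100):
    e=cv2.fitEllipse(c);print(e,onz("wrist",e[0],.176))
    W=arm.camera_model("wrist")
print("tool x yaw",[np.degrees(2*np.arctan2(q[1],q[0])) for q in[arm.read_state()["eef_rot"]]])
E
```

```text
[1.43825225e-01 2.03538372e+02] 12.579458750389733
front yaw 21.7754065557252
[-1.60534526e-01  2.53783088e+02] 0.254749058110491
back yaw 39.542822361611734
((321.4347229003906, 240.62066650390625), (23.277143478393555, 24.256248474121094), 179.82411193847656) [0.45785106 0.03388267 0.176     ]
tool x yaw [np.float64(30.307057860012275)]
```

```bash
python3 -m crank '{"travel":[[0,0,-20],[0,0,-50],[0,0,-80],[0,0,-80],[0,0,-80]],"angular":[[0,0,5],[0,0,9],[0,0,9],[0,0,9],[0,0,9]],"grip":[0,0,0,0,0]}'
python3 - <<'E'
from h import *
s=arm.read_state();print(s["time"],s["tcp_pos"],np.degrees(2*np.arctan2(s["eef_rot"][1],s["eef_rot"][0])))
m=arm.camera_model("wrist");im=arm.camera("wrist")[:,:,::-1]
cv2.imwrite("pics/w2.png",im)
t=np.clip(im.astype(float)*2.5,0,255);cv2.imwrite("pics/w2b.png",t.astype(np.uint8))
print(proj("wrist",s["tcp_pos"]+np.array([0,0,-.006]),m))
E
```

```text
time: 2.2
tcp_pos: [0.4582, 0.0357, 0.2213]
eef_rot: [0.941, 0.337, -0.0, -0.0]
force: [0.1, -0.5, -0.0]
opening: 0.0855
2.2 [0.45821848 0.03572165 0.22131538] 39.3993280610496
[323.42355565 329.51559214]
```

View pics/w2b.png

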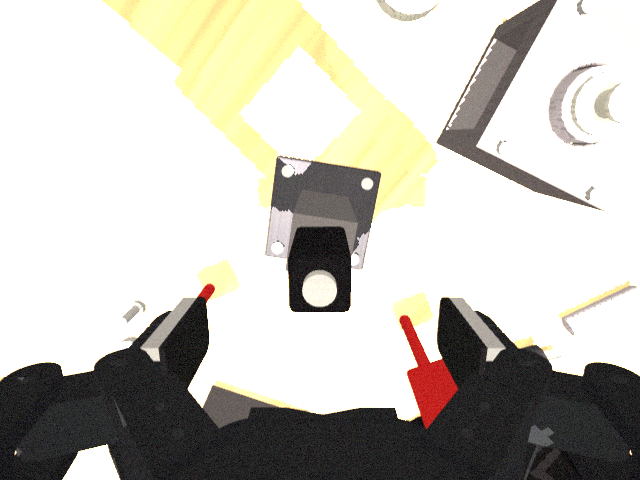

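The handle is now square to the jaws (stud at (319,288)). Next I'll work out the remaining lateral offset in the tool frame.

```bash
python3 - <<'E'
from h import *
im=cv2.imread("pics/w2.png");g=cv2.cvtColor(im,cv2.COLOR_BGR2GRAY)
m=((g>60)*255).astype(np.uint8)
s=arm.read_state();print(s["tcp_pos"],s["joint_positions"])
for c in blobs(im,m,(297,265,343,309),100):
    e=cv2.fitEllipse(c);p=onz("wrist",e[0],.176);print(e,p)
    d=p-s["tcp_pos"];a=np.radians(39.4);print("tool x,y mm",1e3*(d[0]*np.cos(a)+d[1]*np.sin(a)),1e3*(d[0]*np.sin(a)-d[1]*np.cos(a)))
E
```

```text
[0.45931732 0.03543924 0.22262199] [-7.56234189e-02 -1.11170747e-01  2.02216874e+00  1.51896574e-04
  1.22880155e+00 -7.63001056e-01]
((319.088623046875, 288.4521484375), (34.23696517944336, 36.012664794921875), 1.4784256219863892) [0.45892958 0.03303398 0.176     ]
tool x,y mm -1.8263062497534708 1.6125188629201717
```

```bash
python3 -m crank '{"travel":[[0,-2,-25],[0,-2,-50],[0,-2,-73],[0,-2,-73],[0,-2,-73]],"angular":[[0,0,0],[0,0,0],[0,0,0],[0,0,0],[0,0,0]],"grip":[0,0,0,0,0]}'
python3 -m crank '{"travel":[[0,0,0],[0,0,0],[0,0,0],[0,0,0],[0,0,0],[0,0,0],[0,0,0],[0,0,0],[0,0,0],[0,0,0]],"angular":[[0,0,0],[0,0,0],[0,0,0],[0,0,0],[0,0,0],[0,0,0],[0,0,0],[0,0,0],[0,0,0],[0,0,0]],"grip":[255,255,255,255,255,255,255,255,255,255]}' 60
python3 - <<'E'
from h import *
for n in ("wrist","scene"): 
    im=arm.camera(n)[:,:,::-1];cv2.imwrite(f"pics/{n}3.png",im)
E
```

```text
time: 2.75
tcp_pos: [0.4599, 0.0327, 0.15]
eef_rot: [0.942, 0.336, 0.001, 0.0]
force: [-0.1, 0.2, 0.1]
opening: 0.0858
time: 3.75
tcp_pos: [0.4594, 0.0325, 0.1492]
eef_rot: [0.942, 0.336, 0.001, 0.0]
force: [-0.9, 0.2, 5.2]
opening: 0.0295
```

View pics/scene3.png

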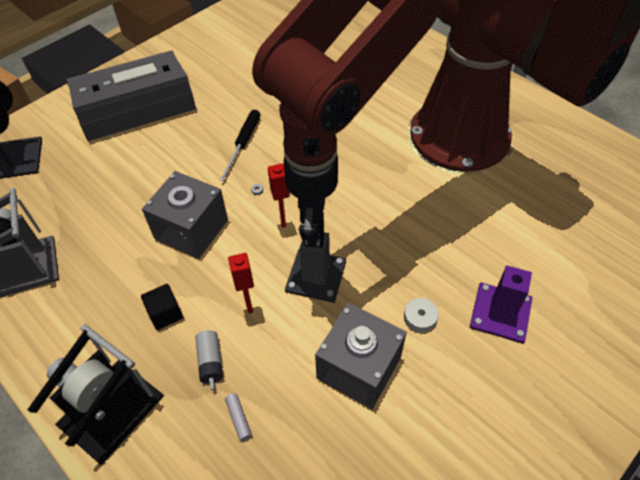

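Gripped at 29.5 mm. I'll lift it straight up.

```bash
python3 -m crank '{"travel":[[0,0,5],[0,0,20],[0,0,40],[0,0,60],[0,0,80],[0,0,100],[0,0,125],[0,0,150],[0,0,165],[0,0,165],[0,0,165],[0,0,165]],"angular":[[0,0,0],[0,0,0],[0,0,0],[0,0,0],[0,0,0],[0,0,0],[0,0,0],[0,0,0],[0,0,0],[0,0,0],[0,0,0],[0,0,0]],"grip":[255,255,255,255,255,255,255,255,255,255,255,255]}'
python3 - <<'E'
from h import *
ims=[arm.camera(n)[:,:,::-1] for n in ("wrist","scene","top")]
for n,i in zip(("wrist","scene","top"),ims): cv2.imwrite(f"pics/{n}4.png",i)
a=ims[1][60:310,200:400];b=ims[2][150:300,250:400]
cv2.imwrite("pics/l4.png",np.hstack([cv2.resize(a,(400,500)),cv2.resize(b,(400,500))]))
s=arm.read_state();print(s["tcp_pos"],s["eef_rot"],s["force"])
E
```

```text
time: 5.05
tcp_pos: [0.4577, 0.0327, 0.3112]
eef_rot: [0.942, 0.336, -0.002, -0.001]
force: [0.1, -0.1, -2.3]
opening: 0.0297
[0.45804397 0.03266976 0.31174942] [ 9.41782137e-01  3.36220858e-01 -1.26807500e-03 -5.77931658e-04] [-0.34424823  0.34093317 -1.77346137]
```

View pics/l4.png

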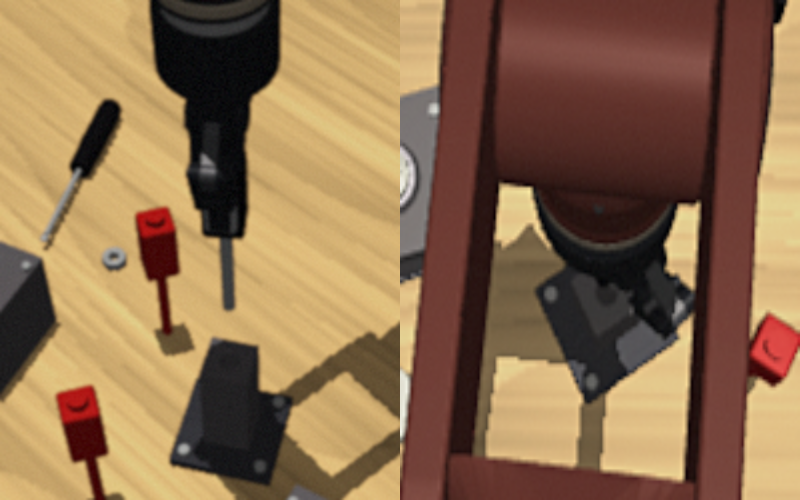

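View pics/wrist4.png

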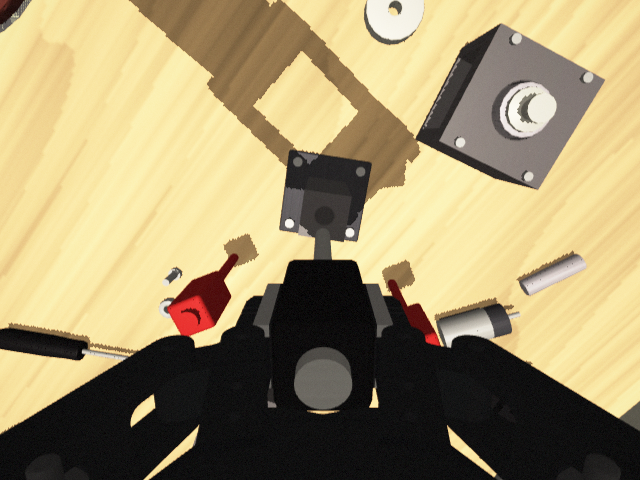

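The probe is free of the rest and hangs straight. Next I'll carry it over the red ones to above the open guide.

```bash
python3 -m crank '{"travel":[[0,0,8],[6,-16,20],[16,-42,20],[27,-70,20],[38,-100,20],[50,-130,20],[61,-160,20],[72,-190,20],[82,-215,20],[88,-232,20],[91,-240,20],[91,-241,20]],"angular":[[0,0,0],[0,0,0],[0,0,0],[0,0,0],[0,0,0],[0,0,0],[0,0,0],[0,0,0],[0,0,0],[0,0,0],[0,0,0],[0,0,0]],"grip":[255,255,255,255,255,255,255,255,255,255,255,255]}'
python3 -m crank '{"travel":[[0,0,-20],[0,0,-40],[0,0,-60],[0,0,-70],[0,0,-70],[0,0,-70],[0,0,-70]],"angular":[[0,0,0],[0,0,0],[0,0,0],[0,0,0],[0,0,0],[0,0,0],[0,0,0]],"grip":[255,255,255,255,255,255,255]}'
python3 - <<'E'
from h import *
m=arm.camera_model("wrist")
for n in ("wrist","scene","top"): cv2.imwrite(f"pics/{n}5.png",arm.camera(n)[:,:,::-1])
import json;json.dump({k:v.tolist() for k,v in m.items() if hasattr(v,'tolist')},open("m5.json","w"))
P=[np.array(arm.read_state()["tcp_pos"])]
print(P)
E
```

```text
time: 6.4
tcp_pos: [0.5499, -0.2088, 0.3332]
eef_rot: [0.942, 0.336, -0.0, -0.0]
force: [-0.1, 0.1, -1.5]
opening: 0.0295
time: 7.1
tcp_pos: [0.5506, -0.2085, 0.265]
eef_rot: [0.942, 0.336, 0.001, 0.001]
force: [-0.3, -0.6, -1.1]
opening: 0.0294
[array([ 0.55034642, -0.20862318,  0.26463368])]
```

View pics/wrist5.png

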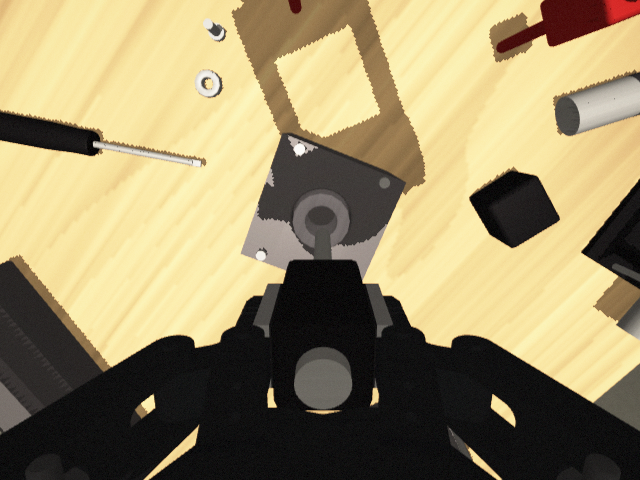

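View pics/scene5.png

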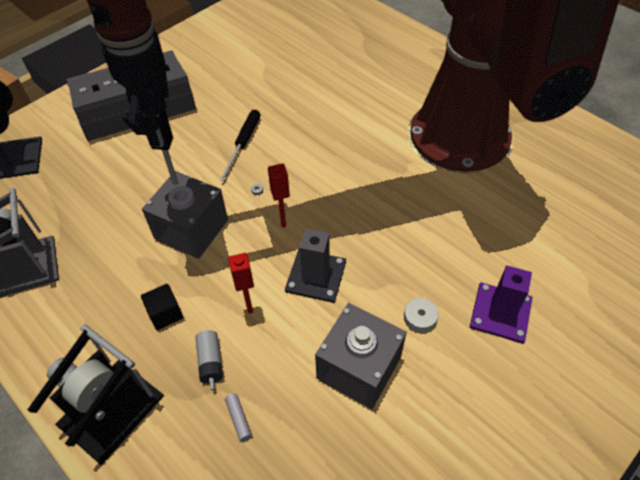

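View pics/top5.png

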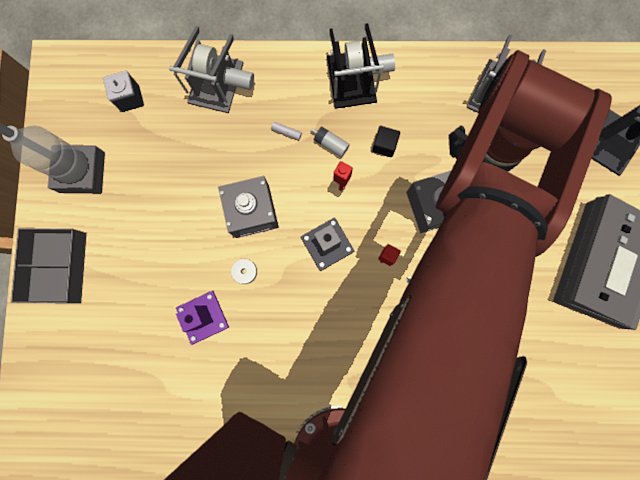

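```bash
python3 - <<'E'
from h import *
w=cv2.imread("pics/wrist5.png");s=cv2.imread("pics/scene5.png")
f=lambda im,r,k:np.clip(cv2.resize(im[r[1]:r[3],r[0]:r[2]],(400,500),interpolation=cv2.INTER_CUBIC).astype(float)*k,0,255)
cv2.imwrite("pics/c5.png",np.hstack([f(w,(281,175,361,275),3),f(s,(140,130,220,230),3)]).astype(np.uint8))
E
```

```text
(no output)
```

View pics/c5.png

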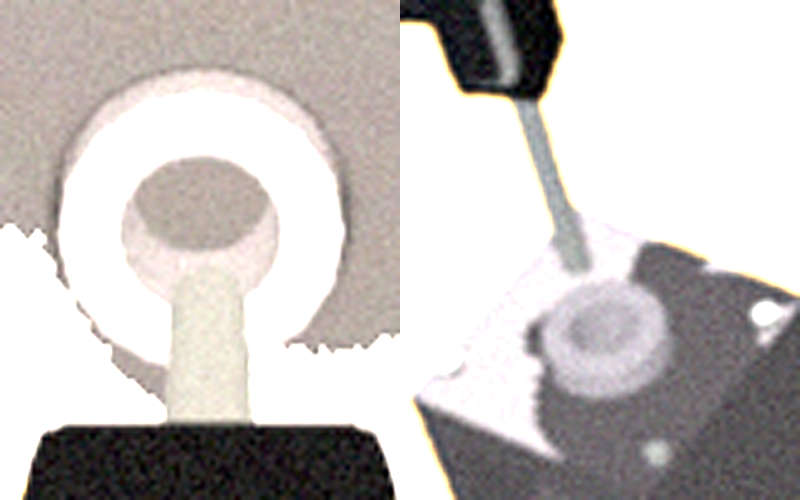

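```bash
python3 - <<'E'
from h import *
M=arm.camera_model("wrist");tz=.2646-.134
w=cv2.imread("pics/wrist5.png");g=cv2.cvtColor(w,cv2.COLOR_BGR2GRAY).astype(int)
print(g[236,305:340]); print(g[185:235,322][::2]); print(g[212,290:355])
def rel(n,tip,mouth,tz,M):
    t=onz(n,tip,tz,M);c=M["extrinsics"][:3,3];h=(t-c)[:2];h/=np.linalg.norm(h)
    tt=t[:2]+h*.005;m=onz(n,mouth,.1,M)[:2];print(n,"tip",tt,"mouth",m,"tip-mouth mm",(tt-m)*1e3)
# mouth ellipse by hand points of inner rim (crop px /5)
pts=np.array([(121,232),(128,195),(150,168),(200,156),(250,168),(272,195),(278,232),(130,270),(155,295),(268,272)],float)
e=cv2.fitEllipse((pts/5+[281,175]).astype(np.float32));print(e)
out=np.array([(58,232),(75,165),(130,105),(200,88),(270,105),(326,160),(346,232),(335,285),(90,310),(130,350),(300,335)],float)
e2=cv2.fitEllipse((out/5+[281,175]).astype(np.float32));print(e2)
for E in(e,e2): rel("wrist",(281+207.5/5,175+268/5),E[0],tz,M)
rel("scene",(175.6,184.2),(180.09,194.99),tz,arm.camera_model("scene"))
E
```

```text
[109 113 114 115 113 114 117 118 117 107  74  71  75  78  76  80  80  78
  76  80  79  81  79  76  71 108 116 113 114 115 116 115 115 112 108]
[ 61  59  69  80  90 121 116 119 115 113  96  59  60  60  62  59  57  58
  60  61  76  79  78  78  79]
[ 54  49  39  57 104 109 114 116 113 115 112 110 114 112 115 111 109 103
  75  57  60  61  58  55  58  59  60  63  59  61  61  60  61  59  61  61
  61  61  60  60  58  58  63  73  99 108 109 109 109 112 114 116 116 113
 119 116 115 107  74  44  43  55  59  55  61]
((320.940185546875, 221.10609436035156), (30.965526580810547, 32.08169937133789), 86.26541137695312)
((321.5614013671875, 220.76930236816406), (56.16373825073242, 57.62174987792969), 121.1207504272461)
wrist tip [ 0.55046268 -0.2091565 ] mouth [ 0.54759261 -0.20748423] tip-mouth mm [ 2.8700723  -1.67226917]
wrist tip [ 0.55046268 -0.2091565 ] mouth [ 0.54778889 -0.20698964] tip-mouth mm [ 2.67379204 -2.16685569]
scene tip [ 0.55138307 -0.21121965] mouth [ 0.55139    -0.20725897] tip-mouth mm [-0.00692029 -3.96068209]
```

The wrist view puts the tip (322.5,228.6) beyond the mouth centre (321.2,221). The scene view also shows it off towards −y. I'll correct by about half the combined difference, come closer, and remeasure where height errors matter less.

```bash
python3 -m crank '{"travel":[[-1.5,2.5,-5],[-1.5,2.5,-15],[-1.5,2.5,-23],[-1.5,2.5,-23],[-1.5,2.5,-23],[-1.5,2.5,-23]],"angular":[[0,0,0],[0,0,0],[0,0,0],[0,0,0],[0,0,0],[0,0,0]],"grip":[255,255,255,255,255,255]}'
python3 - <<'E'
from h import *
s=arm.read_state();print(s["tcp_pos"])
w=arm.camera("wrist")[:,:,::-1];s=arm.camera("scene")[:,:,::-1]
cv2.imwrite("pics/wrist6.png",w);cv2.imwrite("pics/scene6.png",s)
f=lambda im,r,k:np.clip(cv2.resize(im[r[1]:r[3],r[0]:r[2]],(400,500),interpolation=cv2.INTER_CUBIC).astype(float)*k,0,255)
cv2.imwrite("pics/c6.png",np.hstack([f(w,(281,185,361,285),2),f(s,(157,162,205,222),2.5)]).astype(np.uint8))
s0=cv2.imread("pics/scene0.png");t0=cv2.imread("pics/top0.png")
cv2.imwrite("pics/c0.png",np.hstack([f(s0,(157,162,205,222),1.3),f(t0,(420,166,468,226),1.2)]).astype(np.uint8))
E
```

```text
time: 7.85
tcp_pos: [0.5484, -0.206, 0.2404]
eef_rot: [0.942, 0.336, 0.0, 0.0]
force: [0.1, -0.7, -1.3]
opening: 0.0294
[ 0.54840004 -0.2059908   0.24038629]
```

View pics/c6.png

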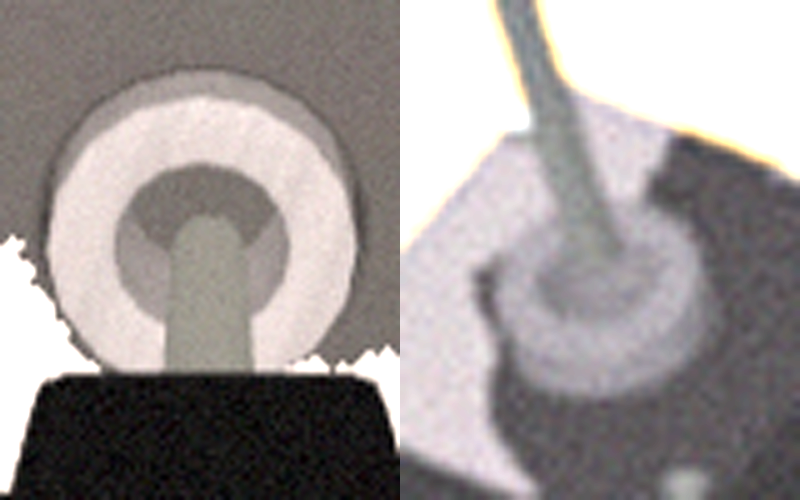

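View pics/c0.png

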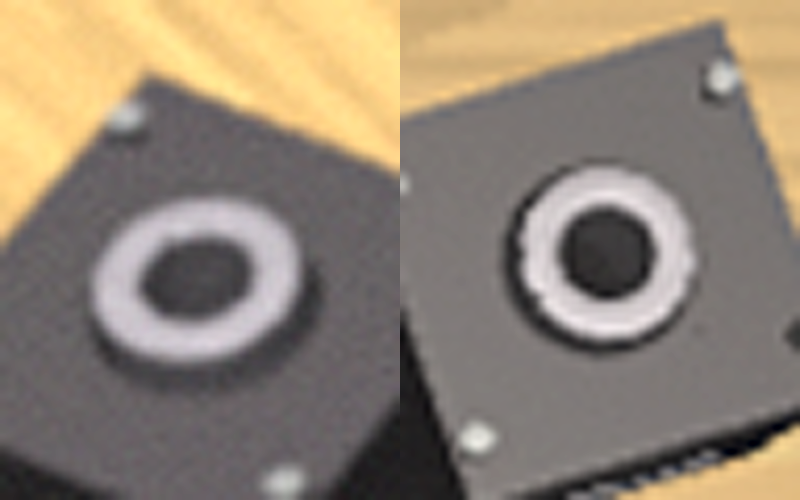

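```bash
python3 - <<'E'
from h import *
W=arm.camera_model("wrist");S=arm.camera_model("scene")
def px(c,s,o): return ((c[0]+.5)/s-.5+o[0],(c[1]+.5)/s-.5+o[1])
def rel(n,tip,mouth,tz,M):
    t=onz(n,tip,tz,M);c=M["extrinsics"][:3,3];h=(t-c)[:2];h/=np.linalg.norm(h)
    tt=t[:2]+h*.005;m=onz(n,mouth,.1,M)[:2];print(n,"tip",tt,"mouth",m,"tip-mouth mm",np.round((tt-m)*1e3,2))
for tz in(.105,.1075):
    rel("wrist",px((207,214),5,(281,185)),px((202,247),5,(281,185)),tz,W)
    rel("scene",px((197,262),8.333,(157,162)),px((198,278.5),8.333,(157,162)),tz,S)
# predicted outer & inner mouth extents in wrist for check
for c in[(.548,-.207),(.550,-.209)]:
    for r in(.012,.022):
        q=np.array([proj("wrist",(c[0]+r*np.cos(a),c[1]+r*np.sin(a),.1),W) for a in np.linspace(0,6.28,200)]);q=(q-[281,185]+.5)*5
        print(c,r,q.min(0),q.max(0))
E
```

```text
wrist tip [ 0.5479901 -0.2064373] mouth [ 0.54805636 -0.20758103] tip-mouth mm [-0.07  1.14]
scene tip [ 0.54831919 -0.21117158] mouth [ 0.55109698 -0.20698583] tip-mouth mm [-2.78 -4.19]
wrist tip [ 0.54760286 -0.20595924] mouth [ 0.54805636 -0.20758103] tip-mouth mm [-0.45  1.62]
scene tip [ 0.54924118 -0.20909891] mouth [ 0.55109698 -0.20698583] tip-mouth mm [-1.86 -2.11]
(0.548, -0.207) 0.012 [117.9933063  159.08988261] [291.69282205 327.11221119]
(0.548, -0.207) 0.022 [45.60166363 86.65055085] [364.07844657 394.79596672]
(0.55, -0.209) 0.012 [120.27679156 179.2163874 ] [293.48856144 346.29653579]
(0.55, -0.209) 0.022 [ 48.08864705 107.19020576] [365.67107407 413.60712162]
```

```bash
python3 - <<'E'
from h import *
s=cv2.imread("pics/scene6.png").astype(float)
g=s[182:210,165:197]
g=cv2.resize(g,(0,0),fx=20,fy=20,interpolation=cv2.INTER_CUBIC)
g=np.clip((g-25)*3.2,0,255);cv2.imwrite("pics/c6b.png",g.astype(np.uint8))
S=arm.camera_model("scene")
f=lambda p:((p-[165,182]+.5)*20).round(0)
for c in[(.5511,-.2070)]:
  for z in(.1,.107,.06): print(z,f(proj("scene",(*c,z),S)))
E
```

```text
0.1 [316. 270.]
0.107 [299. 217.]
0.06 [409. 557.]
```

View pics/c6b.png

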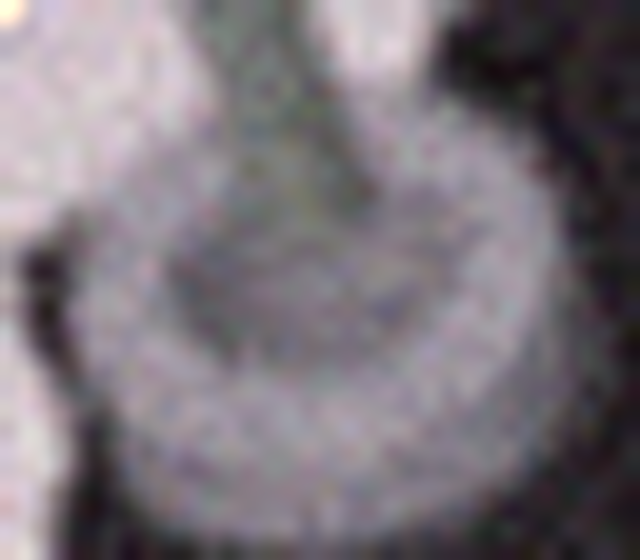

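The tip is over the bore. The lateral offset agrees in both views at about 1 mm along (−x,+y), while depth in the scene view is too coarse to trust. I'll correct it and enter slightly.

```bash
python3 -m crank '{"travel":[[0.7,-0.7,0],[0.7,-0.7,0],[0.7,-0.7,-6],[0.7,-0.7,-12],[0.7,-0.7,-18],[0.7,-0.7,-18],[0.7,-0.7,-18],[0.7,-0.7,-18]],"angular":[[0,0,0],[0,0,0],[0,0,0],[0,0,0],[0,0,0],[0,0,0],[0,0,0],[0,0,0]],"grip":[255,255,255,255,255,255,255,255]}'
python3 - <<'E'
from h import *
s=arm.read_state();print(s["tcp_pos"],s["force"])
w=arm.camera("wrist")[:,:,::-1];s=arm.camera("scene")[:,:,::-1]
cv2.imwrite("pics/wrist7.png",w);cv2.imwrite("pics/scene7.png",s)
a=cv2.resize(w[190:265,291:351].astype(float),(480,600),interpolation=cv2.INTER_CUBIC)*2
b=cv2.resize(s[180:210,165:181+0+0+0+0+0+0+0+0+0+0+0+0+0+0+0+0+0+0+0+0+0+0+0+0+16].astype(float),(320*2,600),interpolation=cv2.INTER_CUBIC)
cv2.imwrite("pics/c7.png",np.clip(a,0,255).astype(np.uint8));cv2.imwrite("pics/c7b.png",np.clip((b-25)*3.2,0,255).astype(np.uint8))
E
```

```text
time: 8.75
tcp_pos: [0.5491, -0.2066, 0.2224]
eef_rot: [0.942, 0.336, 0.0, 0.0]
force: [-0.1, 0.4, -2.0]
opening: 0.0295
[ 0.54909382 -0.20663812  0.22244319] [-0.06547566  0.39493433 -2.03016716]
```

View pics/c7.png

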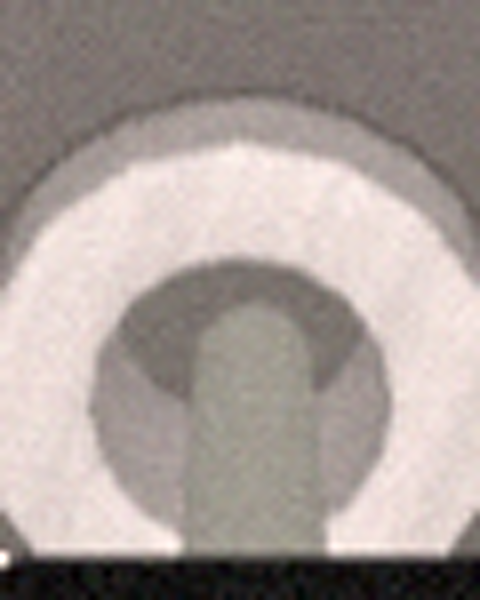

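View pics/c7b.png

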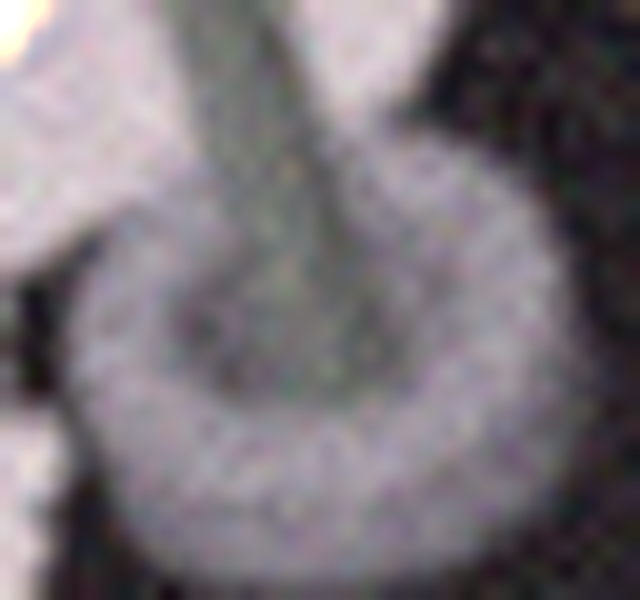

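```bash
python3 - <<'E'
from h import *
W=arm.camera_model("wrist")
px=lambda c:((c[0]+.5)/8-.5+291,(c[1]+.5)/8-.5+190)
for tz in(.0864,.0884,.0904):
    t=onz("wrist",px((252,300)),tz,W);c=W["extrinsics"][:3,3];h=(t-c)[:2];h/=np.linalg.norm(h);t=t[:2]+h*.005
    m=onz("wrist",px((241,405)),.1,W)[:2];d=(t-m)*1e3;a=np.radians(39.3)
    print(tz,t,m,d,"jaw",d@[np.cos(a),np.sin(a)],"perp",d@[np.sin(a),-np.cos(a)])
q=np.array([proj("wrist",(m[0]+.012*np.cos(a),m[1]+.012*np.sin(a),.1),W) for a in np.linspace(0,6.28,200)]);q=(q-[291,190]+.5)*8
print(q.min(0),q.max(0))
E
```

```text
0.0864 [ 0.54856445 -0.20694934] [ 0.54815119 -0.20778624] [0.41326295 0.83689702] jaw 0.8498740537430639 perp -0.38587171144038224
0.0884 [ 0.54825588 -0.20656874] [ 0.54815119 -0.20778624] [0.10469025 1.21749624] jaw 0.8521523598419183 perp -0.8758387467179686
0.0904 [ 0.54794731 -0.20618814] [ 0.54815119 -0.20778624] [-0.20388245  1.59809547] jaw 0.8544306659407725 perp -1.365805781995555
[ 92.73323536 260.46507902] [390.26115119 546.87354561]
```

Wrist view: the mouth centre is at crop x 241 and the rod at 254, about 0.9 mm off along the jaws. The perpendicular offset is under 1 mm. I'll correct it and lower to about 10 mm below the sleeve.

```bash
python3 -m crank '{"travel":[[-0.5,-0.8,0],[-0.5,-0.8,0],[-0.5,-0.8,-6],[-0.5,-0.8,-12],[-0.5,-0.8,-18],[-0.5,-0.8,-24],[-0.5,-0.8,-30],[-0.5,-0.8,-36],[-0.5,-0.8,-38],[-0.5,-0.8,-38],[-0.5,-0.8,-38],[-0.5,-0.8,-38]],"angular":[[0,0,0],[0,0,0],[0,0,0],[0,0,0],[0,0,0],[0,0,0],[0,0,0],[0,0,0],[0,0,0],[0,0,0],[0,0,0],[0,0,0]],"grip":[255,255,255,255,255,255,255,255,255,255,255,255]}'
python3 - <<'E'
from h import *
s=arm.read_state();print(s["tcp_pos"],s["force"],s["eef_rot"])
w=arm.camera("wrist")[:,:,::-1];s=arm.camera("scene")[:,:,::-1]
cv2.imwrite("pics/wrist8.png",w);cv2.imwrite("pics/scene8.png",s)
a=cv2.resize(w[205:280,291:351].astype(float),(480,600),interpolation=cv2.INTER_CUBIC)*2
b=cv2.resize(s[180:210,165:197].astype(float),(640,600),interpolation=cv2.INTER_CUBIC)
cv2.imwrite("pics/c8.png",np.clip(a,0,255).astype(np.uint8));cv2.imwrite("pics/c8b.png",np.clip((b-25)*3.2,0,255).astype(np.uint8))
E
```

```text
time: 10.05
tcp_pos: [0.5488, -0.2075, 0.1848]
eef_rot: [0.942, 0.336, 0.0, 0.0]
force: [0.9, 0.2, -2.1]
opening: 0.0292
[ 0.548773   -0.20753257  0.18479613] [ 0.90014676  0.18378126 -2.125157  ] [9.41772026e-01 3.36251736e-01 3.23341396e-04 3.41977266e-04]
```

View pics/c8.png

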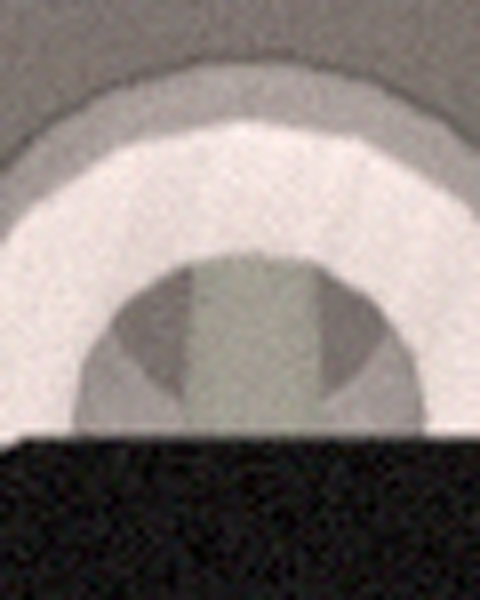

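View pics/c8b.png

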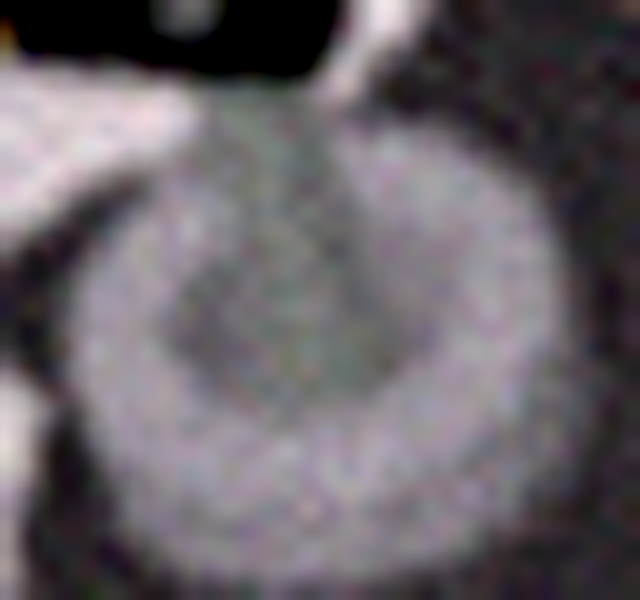

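View pics/scene8.png

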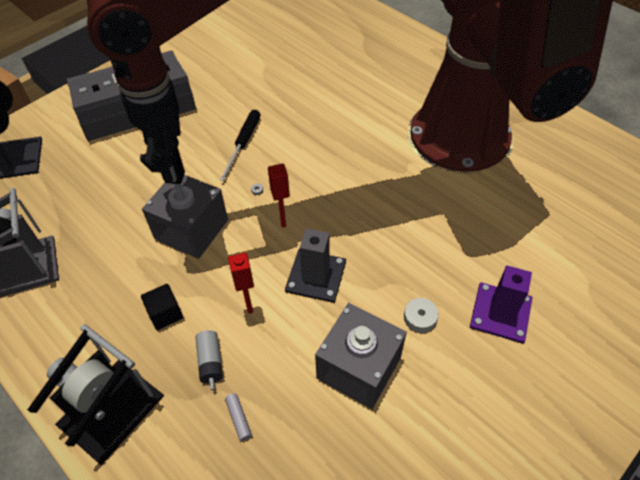

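```bash
python3 - <<'E'
from h import *
s=cv2.imread("pics/scene8.png").astype(float)
S=arm.camera_model("scene")
gr=s[:,:,1]-(s[:,:,0]+s[:,:,2])/2
gr=cv2.GaussianBlur(gr,(0,0),.7)
for y in range(186,200):
    r=gr[y,168:190];w=np.clip(r-r.max()*.4,0,None);print(y,np.round((w*np.arange(168,190)).sum()/w.sum(),2),np.round(r,0).astype(int).tolist())
# ring center: initial image, recomputed in both thresholds
g0=cv2.cvtColor(cv2.imread("pics/scene0.png"),cv2.COLOR_BGR2GRAY)
for th in(100,115,130):
    for c in blobs(None,((g0>th)*255).astype(np.uint8),(163,183,202,212),100): print(th,cv2.fitEllipse(c)[0])
for th in(80,95,110):
    for c in blobs(None,((g0<th)*255).astype(np.uint8),(172,188,190,203),40): print("hole",th,cv2.fitEllipse(c)[0])
c=onz("scene",(180.2,195.1),.1,S)
for z in(.1,.105,.11,.12): print(z,proj("scene",(c[0],c[1],z),S))
E
```

```text
186 177.07 [-3, -3, -3, -4, -3, -3, -2, -1, 0, 1, 1, -1, -1, -2, -3, -3, -2, -2, -2, -2, -2, -2]
187 178.01 [-3, -2, -3, -3, -2, -2, -2, 0, 0, 1, 1, 1, 0, -1, -3, -3, -2, -2, -3, -3, -3, -2]
188 178.23 [-3, -3, -2, -2, -2, -3, -3, -1, -1, 0, 1, 1, 0, -1, -2, -4, -4, -3, -2, -2, -3, -2]
189 177.44 [-3, -2, -2, -2, -2, -3, -3, -1, 0, 1, 1, 0, -1, -1, -2, -3, -3, -2, -1, -1, -2, -2]
190 177.71 [-2, -2, -2, -2, -2, -3, -3, -1, 0, 0, 0, 0, 0, -1, -1, -2, -3, -3, -2, -2, -3, -3]
191 178.66 [-2, -2, -2, -2, -3, -3, -3, -2, -1, 0, 0, 0, 0, 0, -1, -2, -3, -3, -3, -3, -3, -3]
192 179.01 [-3, -3, -2, -2, -2, -3, -3, -2, -1, -1, 0, 1, 0, 0, -1, -2, -3, -3, -3, -3, -3, -2]
193 179.0 [-2, -2, -2, -2, -2, -3, -2, -2, -1, -1, 0, 0, 0, 0, 0, -1, -2, -2, -2, -3, -2, -2]
194 179.0 [-1, -2, -3, -3, -3, -3, -1, -1, -1, -1, 0, 1, 0, 0, -1, -1, -2, -2, -3, -3, -3, -2]
195 179.0 [-2, -3, -3, -3, -3, -2, -1, -2, -2, -1, 0, 1, 0, -1, -1, -1, -1, -2, -3, -3, -4, -3]
196 179.8 [-2, -3, -3, -3, -2, -2, -2, -2, -2, -1, 0, 1, 1, 0, 0, 0, -1, -2, -3, -3, -3, -4]
197 180.79 [-2, -3, -2, -2, -2, -2, -2, -2, -2, -2, -1, 1, 1, 1, 1, 1, -1, -2, -3, -3, -2, -3]
198 181.21 [-2, -2, -2, -3, -3, -3, -3, -2, -2, -2, -1, 1, 1, 1, 1, 0, -1, -3, -3, -4, -3, -3]
199 180.83 [-3, -3, -3, -3, -3, -3, -3, -3, -2, -1, -1, 0, 0, 1, 0, -1, -2, -2, -2, -3, -3, -2]
100 (180.09185791015625, 194.9759979248047)
115 (180.10879516601562, 194.9882049560547)
130 (180.1592559814453, 195.05801391601562)
hole 80 (180.0963134765625, 195.049560546875)
hole 95 (180.1281280517578, 195.07852172851562)
hole 110 (180.11767578125, 195.04139709472656)
0.1 [180.2 195.1]
0.105 [179.59914127 193.23888801]
0.11 [178.99350376 191.36297415]
0.12 [177.76766257 187.56602885]
```

The rod is centred: wrist hole centre at crop x 250 against rod 253, and the scene rod axis is within about 0.3 px of the bore axis. I'll make a small final nudge 1 mm down and let it settle.

```bash
python3 -m crank '{"travel":[[0,-0.3,-1],[0,-0.3,-1],[0,-0.3,-1],[0,-0.3,-1],[0,-0.3,-1],[0,-0.3,-1],[0,-0.3,-1],[0,-0.3,-1]],"angular":[[0,0,0],[0,0,0],[0,0,0],[0,0,0],[0,0,0],[0,0,0],[0,0,0],[0,0,0]],"grip":[255,255,255,255,255,255,255,255]}'
python3 - <<'E'
from h import *
for i in range(3):
    w=arm.camera("wrist")[:,:,::-1];s=arm.read_state();print(s["time"],s["tcp_pos"].round(4) if hasattr(s["tcp_pos"],'round') else s["tcp_pos"],s["force"],s["wrist_torque"],s["opening"],np.abs(s["qd"]).max())
cv2.imwrite("pics/wrist9.png",w)
a=cv2.resize(w[205:280,291:351].astype(float),(480,600),interpolation=cv2.INTER_CUBIC)*2
cv2.imwrite("pics/c9.png",np.clip(a,0,255).astype(np.uint8))
E
```

```text
time: 10.95
tcp_pos: [0.5485, -0.2077, 0.1833]
eef_rot: [0.942, 0.336, 0.0, 0.0]
force: [-0.5, -0.6, -2.2]
opening: 0.0296
11.0 [ 0.5485 -0.2077  0.1833] [ 0.70565777 -0.44135409 -1.93692972] [-0.01122775 -0.02304412 -0.03166305] 0.029139193770914108 0.0014054741192100018
11.05 [ 0.5484 -0.2077  0.1833] [ 0.62812266  0.73260877 -1.65057211] [0.00134294 0.00628024 0.00358844] 0.029399359915672146 0.0014847507936475938
11.1 [ 0.5484 -0.2077  0.1833] [-0.29374634  0.23586797 -1.29841459] [-0.02056982 -0.00944629  0.02860257] 0.029540069974451175 0.0014677755798982075
```

View pics/c9.png

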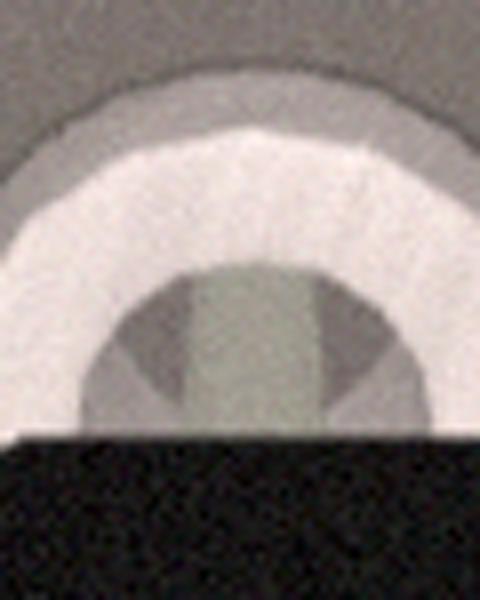

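The hole spans crop x 80–430 (centre 255) and the rod 186–322 (centre 254), so it's centred along the jaws. There's no contact force beyond the probe's weight, and the arm is still. I'm handing the job in.

```bash
python3 -c "
from workcell import arm
print(arm.job_done())"
```

```text
the job is handed in; nothing more can be done
None
```

I lifted the black-handled probe out of the grey rest and lowered it upright through the open guide sleeve. The arm is still holding it there, and I handed the job in at about 11 s. I never went near the stopper or the purple rest. I carried the probe above the height of the red look-alikes, and the last scene picture shows them and the stopper in place.

Last checks:
- **Centring:** in the wrist view the rod is centred in the mouth along the jaws to about 0.2 mm. Across the jaws, I estimate it is within about 0.6 mm, against the 3.5 mm allowed.
- **Upright and still:** the tool tilt was about 0.05° at the last look before a final 1 mm lowering. Joint speeds are near zero, and the forces show only the probe's weight, so there was no sign of touching the sleeve.
- **Tip depth:** about 10–11 mm below the sleeve's lower end. I worked this out from the gripper's height, because no camera could see the tip there.

One check disagreed. With the tip still above the mouth, the scene camera put it about 3–4 mm off, partly along its viewing direction. That view is coarse in depth (about 2.5 mm per pixel), so I went by the wrist view there. Once the probe was in the bore, the scene view's sideways reading agreed with the wrist view.

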